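Slacken the left-hand union nut of a fuel-gas flashback arrestor

ROBOT

A 6-joint arm with a two-finger parallel gripper is mounted at the origin on the work surface. World frame = base frame: x ahead of the robot, y to its left, z up, the work surface at z = 0. Lengths are in m, angles in rad, forces in N, time in s.
With the tool pointing down it reaches from about 0.275 to 0.725 m from the base axis. Payload 5.6 kg.
Tool frame: the origin (TCP) lies on the centre line of the jaws, within the pads' length; the fingertips stand 19 mm ahead of it and the grasp point (between the pads) is the TCP (bot.tcp_to_tips is the distance from the TCP to the fingertips, in m); z points along the fingers, y is the line along which they close (so a half turn about z gives the same grasp; the last joint's range is limited). The gripper opens to 85 mm and grips with 20 to 120 N. Pads are 22 mm wide; open, the fingers measure 114 mm over their backs; the gripper's body (76 mm by 85 mm) begins 54 mm behind the grasp point. The pads swing forward as they close: fully open they stand 13 mm farther back than shut.
Start: joints at [1.456, 0.255, 0.108, 0, -1.424, -0.285], TCP at [0.214, 0.507, 0.25] pointing down, gripper open.
Joint ranges: [-2.95, 2.95], [-1.21, 1.97], [-1.09, 1.5], [-2.87, 1.71], [-2.94, -0.07], [-3.05, 3.05]. Speed limits (rad/s): [2.57, 2.57, 3.14, 3.14, 3.14, 3.14].

INTERFACE

Orientations are given as [roll, pitch, yaw] about the fixed x, y, z axes, in that order (R = Rz(yaw) Ry(pitch) Rx(roll)).
In Python, from rig import bot gives the robot as it stands.
- The arm moves only by the shell command python3 -m crank 'ROWS'. ROWS is a JSON object of lists of equal length, an entry for each row: "grip": the opening, from -1 (shut) to 1 (fully open); "slide": the shift along the tool's x, y, z in cm, a list of three; "twist": the turn about the tool's z in degrees. In form: {"grip": [grip, ...], "slide": [[x, y, z], ...], "twist": [twist, ...]}. A call has 1 to 5 rows; each row is the pose to reach, as a shift and turn from the pose commanded when the call began, along the tool's axes at that moment; what a row does not reach only later rows make up. A row lasts 1/12 s, in which the tool goes at most 41.7 mm and 7.16 degrees, less where a joint would pass 70% of its speed; a pose out of reach is approached as far as the arm can. A call with a gripper value outside its range is refused whole. The fingers move at their own pace and stop on an object; the grip force is fixed at half the most. Time passes only in rows, so rows that repeat a pose let the fingers close. It gives the time, the measured TCP pose, the force, the opening and the grip force at its end, in the units of the state.
- bot.sense(): the state, without advancing time (a new reading comes with each control period).
- bot.capture(name): name is "scene" or "side" or "wrist"; returns a dict with "img" (400x640x3 uint8, red, green, blue), "range_z" (400x640 float32, m along the optical axis (not along the pixel's ray), 0 where there is no reading), "mtx" (3x3 intrinsics, pixels), "k1" (the pictures are not rectified: a ray, as slopes to the right and down, at radius r is drawn at 1 + k1 r^2 times it, then the intrinsics apply), "view" (4x4, takes a point from world to camera coordinates). Camera axes: x right, y down, z forward; pixel columns grow to the right and rows downward; lengths in m; the calibration is good to about 2 mm. A picture is of the moment at which its call begins.
- bot.close_job(): hands the job in; it is judged then, once.
Trained networks look in a picture, given as the dict that the camera call returned (one of the last four; its "shot" number tells which), for a name from the list of things; names that differ only in an ending like _2 or _b are one class to them, and where a whole thing is asked for, a point or a joint stands for the part that bears it (a point fixed in the world has none). Each returns a list of dicts, best first, with "p" (0 to 1); they miss things now and then, are a little off and sometimes report something else, mostly with a low value. They report only what shows in the picture. A call takes as long as a camera call.
- bot.search_frame(name, picture): "location" ([x, y, z] in m, in world coordinates, good to about 4 mm: the middle of the surface that is visible of it).
- bot.regions_of(name, picture): "region" (400x640 bool, what is visible of it).
- bot.mark_of(name, picture): "location" ([x, y, z] in m, in world coordinates, good to about 4 mm: a listed point, or the origin of a listed thing).
The state is a dict: "time_s": time; "joint_positions": joint angles; "dq": joint speeds; "joint_efforts": joint torques, N m; "ee_pos": TCP position; "eef_rot": TCP orientation; "ft_force": force on the tool from outside, world axes, zero at the start; "wrist_torque": the same for the moment, N m; "grip_width": finger opening in m; "grasp_force": force on a finger pad.
Only numpy, scipy, OpenCV 4.12 (cv2) and the standard library are available. Lean on these libraries where they do the work, as an engineer would, in place of code of your own. Each camera call takes 0.05 s, during which the arm holds its last target. There are 200 camera calls.

TASK

The fuel-gas flashback arrestor is clamped upright in the bench vice: fit the large open-ended spanner fully onto its notched brass union nut and slacken the nut by about one flat (a sixth of a turn) with it. The thread is left-handed, so it loosens clockwise seen from above: find the flats by feel, take up the load gently, feel that the nut gives, and never ram the soft brass or force the nut tighter. Then slide the spanner off, lay it back flat on the rubber mat and let go, leaving the small spanner and the other loose things where they are.

Things in the scene. Friction and masses are not known exactly. Their poses are not given: they have to be found in the camera images.
- fuel_nut (a joint): Turn of the notched union nut on its left-hand thread, rad: 0 = tight (every start), grows clockwise seen from above = loosening; one flat = 1.05. It moves at about 1.1 N m, equally stiff all along, and stays where it is left. Counter-clockwise it is already hard on its seat and only gives springily, some 55 N m per rad over that friction.
- nut_centre (a point): Centre of the brass union nut, on its upright axis, 162 mm above the bench: a hexagon 36 mm across flats, 42 across corners, 21 tall (10.5 up and down from here), corners grooved half way up. z is up, but this point belongs to the vice: its x and y do NOT show how the flats lie. The round arrestor sits in the jaws at any angle, so find the flats by feel (or see them).
- vice: Blue bench vice, bolted down, origin on the bench under the nut; x points from screw handle (142 mm out, T-bar 180 mm wide) to anvil (160 mm out). Jaw tops are 130 mm high, nothing of it is higher. The arrestor, clamped fast, has a 48 mm collar up to z = 150.5 mm, then the nut (152 to 173 mm), then a hose tail of 17 mm diameter up to 206 mm. None of it shifts.
- large_spanner: The large steel open-ended spanner, straight and flat, 11 mm thick, 0.4 to 0.6 kg, lying on the mat beside the small one. Origin: underside, middle of the handle; z up, x along the handle to the jaw. Handle 22 mm wide, from x = -110 to 70 mm; mass centre near x = 16 mm; head about 71 mm wide. Can be gripped across the handle at the origin.
- large_spanner_jaw (a point): Centre of the large spanner's jaw: 110 mm from its origin along x, 5.5 mm above the underside. Open to +x; flat faces 37.5 mm apart (5 degrees of play), throat 21.6 mm behind, rounded tips 18 mm ahead. Fully on, this point is on the nut's axis, a corner in the throat; not square, it stops 4 to 16 mm short. 32 mm out it swings freely about the nut, 45 mm out it is clear of it.
- small_spanner: Small open-ended spanner (27 mm jaw, too small for the nut), same shape, 9 mm thick, handle 18 mm wide, 0.25 kg, about 110 mm beside the large one, either side. Origin: underside, middle of the handle, x to the jaw. Leave it.
- mat: Black rubber mat fixed on the bench, 300 mm (x) by 240 mm (y), 4 mm thick. Origin: centre of its underside on the bench, so its top is at z = 0.004.
- oxygen_arrestor: Loose oxygen flashback arrestor standing on the bench: steel cylinder 34 mm across with a plain (not notched) brass hexagon, 100 mm tall. Origin under its centre. Leave it.
- tape_roll: Roll of masking tape lying flat, 104 mm across, 24 mm high. Origin under its centre. Leave it.
- sealant_tin: Tin, 72 mm across, 85 mm tall. Origin under its centre. Leave it.

How it is judged:
On the way, in this order (a step that is already met when the one before it is completed fails the run):
1. the large spanner is fully on the nut, which is still tight (horizontal distance between large_spanner_jaw and nut_centre below 0.004 m and z of large_spanner_jaw in the frame of nut_centre between -0.008 and 0.008 m and value of joint fuel_nut below 0.2 rad), for 0.2 s.
2. the nut is slackened with the large spanner on it (value of joint fuel_nut above 0.75 rad and horizontal distance between large_spanner_jaw and nut_centre below 0.006 m and z of large_spanner_jaw in the frame of nut_centre between -0.008 and 0.008 m), for 0.1 s.
At the end, for the whole second after the job is handed in: The nut is slackened by 0.75 to 1.5 rad (about one flat), the large spanner lies flat and still on the mat, its handle's middle within 100 mm (x) and 110 mm (y) of the mat's centre, and the four other loose things are within 30 mm of where they were (value of joint fuel_nut between 0.75 and 1.5 rad and height (world z) of large_spanner below 0.01 m and angle between large_spanner's own z axis and vertical below 0.08 rad and x of large_spanner in the frame of mat between -0.1 and 0.1 m and y of large_spanner in the frame of mat between -0.11 and 0.11 m and linear speed of large_spanner below 0.02 m/s and distance of each of small_spanner, oxygen_arrestor, tape_roll, sealant_tin from where it was at the start of the episode below 0.03 m); the robot touches nothing.
It fails at once if the nut was forced tighter (counter-clockwise by over 0.025 rad, some 1.8 N m) (value of joint fuel_nut below -0.025 rad).
It fails at once if the spanner was rammed or forced on the nut (contact forces over 220 N in all; turning it takes about 120 N at the jaws) (contact force between large_spanner and fuel_nut above 220 N).
It fails at once if the small spanner or another loose thing was disturbed (distance of any of small_spanner, oxygen_arrestor, tape_roll, sealant_tin from where it was at the start of the episode above 0.03 m).
It also fails if it takes over 72 s, if anything falls off the work surface, if the arm or the gripper's body presses on something with over 40 N, if the wrist force passes 120 N, or if a joint passes its speed limit or range.

## Working session

There is one attempt and no reset: what is moved stays moved. The work goes in short steps, Python scripts to look and compute and a shell command to move; the robot and the scene stay as the last step left them, time stands still between calls to the robot, and variables do not carry over. Pictures are saved under pics/ and viewed, at most 10 in all, crops included, and the job is handed in when it is done.

```bash
ls; mkdir -p pics; cat > h.py <<'E'
import numpy as np, cv2
from rig import bot
def proj(c,P):
    P=np.atleast_2d(P); Q=(c["view"]@np.c_[P,np.ones(len(P))].T).T[:,:3]
    s=Q[:,:2]/Q[:,2:]; r2=(s**2).sum(1,keepdims=True); s=s*(1+c["k1"]*r2)
    return s@np.array(c["mtx"])[:2,:2].T+np.array(c["mtx"])[:2,2]
def unproj(c,uv,z=None):
    """pixels -> world using depth"""
    uv=np.atleast_2d(uv); K=np.array(c["mtx"]); d=(uv-K[:2,2])/[K[0,0],K[1,1]]
    s=d.copy()
    for _ in range(10): s=d/(1+c["k1"]*(s**2).sum(1,keepdims=True))
    Vi=np.linalg.inv(c["view"])
    if z is None:
        zz=c["range_z"][uv[:,1].astype(int),uv[:,0].astype(int)][:,None]
        return (np.c_[s*zz,zz,np.ones(len(uv))]@Vi.T)[:,:3]
    D=np.c_[s,np.ones(len(s))]@Vi[:3,:3].T; o=Vi[:3,3]
    return o+D*((z-o[2])/D[:,2:])
def save(c,n,img=None): cv2.imwrite("pics/"+n+".png",cv2.cvtColor(c["img"] if img is None else img,cv2.COLOR_RGB2BGR))
E
cat > a.py <<'E'
from h import *
np.set_printoptions(precision=4,suppress=True)
s=bot.sense(); print(s["ee_pos"],s["eef_rot"],s["time_s"])
cs={}
for cam in ["scene","side"]:
    c=bot.capture(cam); cs[cam]=c; save(c,cam)
    for n in ["nut_centre","large_spanner","large_spanner_jaw","small_spanner","mat","vice","oxygen_arrestor","tape_roll","sealant_tin"]:
        try:
            for r in bot.mark_of(n,c)[:2]: print(cam,n,np.round(r["location"],4),round(r["p"],2))
        except Exception as e: print(cam,n,e)
cv2.imwrite("pics/both.png",cv2.cvtColor(np.vstack([cs[k]["img"] for k in cs])[:, :],cv2.COLOR_RGB2BGR)) 
E
python3 a.py
```

```text
pics
[0.2138 0.5062 0.2494] [ 3.1397 -0.0001 -0.3998] 0.0
scene nut_centre [ 0.5763 -0.1726  0.1619] 0.61
scene nut_centre [0.5565 0.347  0.0023] 0.57
scene large_spanner [0.4568 0.3104 0.003 ] 0.85
scene large_spanner_jaw [0.5535 0.3442 0.004 ] 0.7
scene small_spanner [0.4828 0.2029 0.0078] 0.56
scene mat [ 0.4645  0.2518 -0.0055] 0.73
scene vice [ 0.5754 -0.1689  0.0011] 0.56
scene oxygen_arrestor [0.653  0.0773 0.0004] 0.74
scene tape_roll [ 0.5377 -0.4338  0.0002] 0.97
scene sealant_tin [ 0.3385 -0.3019 -0.0002] 0.56
side large_spanner [0.4518 0.3089 0.0037] 0.94
side large_spanner_jaw [0.5534 0.3425 0.0085] 0.64
side small_spanner [0.4763 0.1989 0.0084] 0.88
side mat [0.4685 0.254  0.0034] 0.79
side vice [ 0.5751 -0.1671  0.0024] 0.81
side oxygen_arrestor [ 0.6578  0.0685 -0.0035] 0.59
side sealant_tin [ 0.3442 -0.3021 -0.0003] 0.79
side sealant_tin [ 0.5391 -0.4351 -0.002 ] 0.66
```

View pics/scene.png

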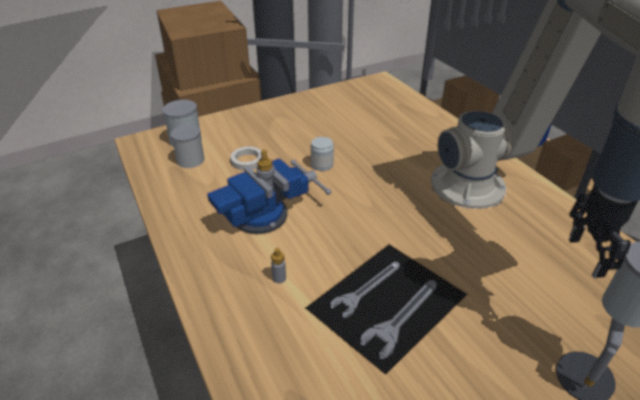

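View pics/side.png

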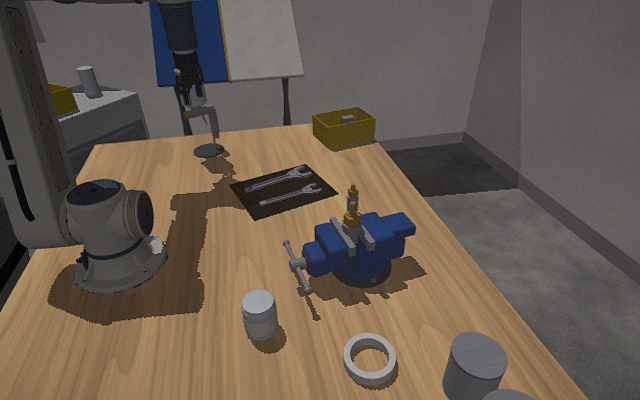

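The scene view shows the mat with the large spanner (380,330) and the small one (350,295), and the vice and nut at (265,165). The T-bar points toward the robot. The network marks agree with the picture, so I'll go above the large spanner.

```bash
cat >> h.py <<'E'
def go(target,yaw):
    s=bot.sense(); y0=s["eef_rot"][2]; d=np.array(target)-s["ee_pos"]
    c,sn=np.cos(y0),np.sin(y0)
    R=np.array([[c,sn,0],[sn,-c,0],[0,0,-1.]])  # columns = tool axes (tool down)
    print("t",round(s["time_s"],2),"slide cm",np.round(R.T@d*100,2),"twist",round(-np.degrees((yaw-y0+np.pi)%(2*np.pi)-np.pi),2))
E
python3 -c "
from h import *
print(bot.tcp_to_tips); go([.42,.30,.20],.328)"
```

```text
0.019
t 1.0 slide cm [27.01 11.02  5.03] twist -41.7
```

```bash
python3 -m crank '{"grip":[1,1,1,1,1],"slide":[[4,1.6,0.8],[8,3.2,1.5],[11.5,4.7,2.2],[15,6.1,2.8],[18.5,7.5,3.5]],"twist":[-6,-12,-18,-24,-30]}'; python3 -c "
from h import *
go([.42,.30,.20],.328)"
```

```text
time_s: 1.42
ee_pos: [0.3563, 0.364, 0.2153]
eef_rot: [-3.141, -0.001, 0.129]
ft_force: [0.6, 1.0, 0.6]
grip_width: 0.0853
grasp_force: 0.0
t 1.42 slide cm [5.49 7.17 1.53] twist -11.38
```

```bash
python3 -m crank '{"grip":[1,1,1,1,1],"slide":[[2.7,3.6,0.8],[5.5,7.2,1.5],[5.5,7.2,1.5],[5.5,7.2,1.5],[5.5,7.2,1.5]],"twist":[-5.5,-11,-11.4,-11.4,-11.4]}'; cat > w.py <<'E'
from h import *
c=bot.capture("wrist"); save(c,"wrist1")
m=[r for r in bot.regions_of("large_spanner",c)]
print(bot.sense()["ee_pos"], np.linalg.inv(c["view"])[:3,3])
for r in m[:2]:
    v,u=np.nonzero(r["region"]); P=unproj(c,np.c_[u,v]); P=P[(P[:,2]>.009)&(P[:,2]<.025)]
    Q=P[:,:2]; ax,(cx,cy)=None,Q.mean(0)
    l=cv2.fitLine(Q.astype(np.float32),cv2.DIST_HUBER,0,.001,.001).ravel(); print(r["p"],len(P),Q.mean(0),P[:,2].mean(),l)
    d=l[:2]*np.sign(l[0]); t=(Q-l[2:])@d; n=(Q-l[2:])@[-d[1],d[0]]
    print("extent",t.min(),t.max(), "tail end",l[2:]+d*t.min(),"tip end",l[2:]+d*t.max())
    # handle only: low half
    for a in np.arange(t.min(),t.max(),.02):
        k=(t>=a)&(t<a+.02); print(round(a,3),np.round([n[k].min(),n[k].max()],4),k.sum(), np.round(l[2:]+d*(a+.01)+np.array([-d[1],d[0]])*(n[k].min()+n[k].max())/2,4))
for n in ["large_spanner","large_spanner_jaw"]:
    for r in bot.mark_of(n,c)[:1]: print(n,r)
E
python3 w.py
```

```text
time_s: 1.83
ee_pos: [0.419, 0.3006, 0.2003]
eef_rot: [-3.141, 0.0, 0.32]
ft_force: [0.1, 0.8, 0.5]
grip_width: 0.0852
grasp_force: 0.0
[0.41831951 0.3017026  0.20057009] [0.49086531 0.32492693 0.32420162]
0.78 8959 [0.4762154 0.315199 ] 0.015198368797933322 [0.93652886 0.35059056 0.4762154  0.315199  ]
extent -0.1452791839895349 0.08417028557678385 tail end [0.34015724 0.26426548] tip end [0.55504329 0.3447083 ]
-0.145 [-0.0106  0.0114] 371 [0.3494 0.2681]
-0.125 [-0.0106  0.0112] 455 [0.3682 0.2751]
-0.105 [-0.0105  0.0112] 485 [0.3868 0.2822]
-0.085 [-0.011   0.0111] 519 [0.4057 0.2889]
-0.065 [-0.0104  0.011 ] 538 [0.4243 0.2961]
-0.045 [-0.0109  0.0107] 571 [0.4432 0.3027]
-0.025 [-0.0112  0.0107] 600 [0.462  0.3096]
-0.005 [-0.011   0.0106] 634 [0.4807 0.3167]
0.015 [-0.0204  0.0196] 985 [0.4995 0.3235]
0.035 [-0.0303  0.0291] 1737 [0.5183 0.3303]
0.055 [-0.0356  0.0345] 1542 [0.537  0.3374]
0.075 [-0.0356  0.0355] 522 [0.5556 0.3449]
large_spanner {'location': [0.4501, 0.3056, 0.0061], 'p': 0.72}
```

View pics/wrist1.png

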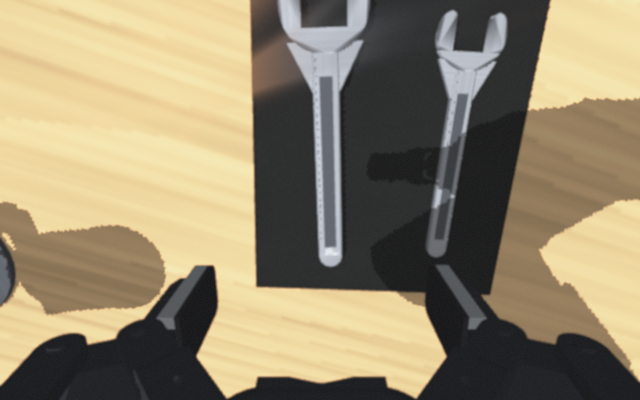

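```bash
python3 -c "
from h import *
go([.447,.3045,.0255],.358)"
```

```text
t 2.03 slide cm [ 2.82  0.68 17.51] twist -1.94
```

```bash
python3 -m crank '{"grip":[1,1,1,1,1],"slide":[[2.8,0.7,4],[2.8,0.7,8],[2.8,0.7,11.5],[2.8,0.7,14.5],[2.8,0.7,16]],"twist":[-1.9,-1.9,-1.9,-1.9,-1.9]}'; python3 -m crank '{"grip":[1,1,1],"slide":[[0,0,0.8],[0,0,1.4],[0,0,1.4]],"twist":[0,0,0]}';  python3 -c "
from h import *
go([.447,.3045,.0255],.358)"
```

```text
time_s: 2.45
ee_pos: [0.445, 0.3022, 0.0361]
eef_rot: [3.139, 0.006, 0.356]
ft_force: [-0.1, -1.0, -0.1]
grip_width: 0.0855
grasp_force: 0.0
time_s: 2.7
ee_pos: [0.4473, 0.3037, 0.0261]
eef_rot: [3.141, 0.0, 0.357]
ft_force: [0.8, 0.2, 1.1]
grip_width: 0.0853
grasp_force: 0.0
t 2.7 slide cm [ 0.   -0.08  0.06] twist -0.07
```

```bash
for i in 1 2; do python3 -m crank '{"grip":[-1,-1,-1,-1,-1],"slide":[[0,-0.1,0],[0,-0.1,0],[0,-0.1,0],[0,-0.1,0],[0,-0.1,0]],"twist":[0,0,0,0,0]}'; done; python3 -m crank '{"grip":[-1,-1,-1,-1,-1],"slide":[[0,0,-0.5],[0,0,-1.5],[0,0,-3],[0,0,-5],[0,0,-5]],"twist":[0,0,0,0,0]}'
```

```text
time_s: 3.12
ee_pos: [0.4474, 0.3043, 0.0269]
eef_rot: [-3.141, -0.001, 0.356]
ft_force: [0.3, 0.7, 0.2]
grip_width: 0.0257
grasp_force: 0.0
time_s: 3.53
ee_pos: [0.4473, 0.3048, 0.0271]
eef_rot: [3.141, -0.001, 0.356]
ft_force: [0.3, -2.1, 5.8]
grip_width: 0.0197
grasp_force: 59.5
time_s: 3.95
ee_pos: [0.4485, 0.3066, 0.0801]
eef_rot: [-3.139, -0.006, 0.357]
ft_force: [1.3, 1.0, -3.4]
grip_width: 0.02
grasp_force: 59.2
```

```bash
python3 -m crank '{"grip":[-1,-1,-1,-1,-1],"slide":[[0,0,-4],[0,1,-8],[-0.5,3,-11.5],[-1.5,6,-14.5],[-2.5,9,-17.5]],"twist":[0,0,0,0,0]}';  python3 -c "
from h import *
go([.49,-.07,.25],0)"
```

```text
time_s: 4.37
ee_pos: [0.454, 0.2141, 0.2494]
eef_rot: [-3.141, 0.001, 0.357]
ft_force: [1.4, -0.4, -4.8]
grip_width: 0.02
grasp_force: 60.3
t 4.37 slide cm [-6.56 27.88 -0.06] twist 20.46
```

```bash
python3 -m crank '{"grip":[-1,-1,-1,-1,-1],"slide":[[-0.7,3,0],[-1.5,6.5,0],[-2.4,10,0],[-3.2,13.5,0],[-4,17,0]],"twist":[3,6,10,14,18]}'; python3 -m crank '{"grip":[-1,-1,-1,-1,-1],"slide":[[0.3,3.5,0],[0.6,7,0],[0.8,10,0],[0.8,11.3,0],[0.8,11.3,0]],"twist":[2.5,2.5,2.5,2.5,2.5]}';  cat > n.py <<'E'
from h import *
import sys
np.set_printoptions(precision=4,suppress=True)
c=bot.capture("wrist"); save(c,sys.argv[1]); np.savez(sys.argv[1],**{k:v for k,v in c.items() if k!="shot"})
s=bot.sense(); print(s["ee_pos"],s["eef_rot"],c["mtx"][0][0],c["view"])
for n in ["nut_centre","large_spanner_jaw","large_spanner"]:
    for r in bot.mark_of(n,c)[:2]: print(n,r)
print(proj(c,[.576,-.17,.173]))
E
python3 n.py n1
```

```text
time_s: 4.78
ee_pos: [0.4756, 0.04, 0.2478]
eef_rot: [-3.141, 0.001, 0.039]
ft_force: [1.1, -0.5, -5.0]
grip_width: 0.02
grasp_force: 60.2
time_s: 5.2
ee_pos: [0.4884, -0.0735, 0.2474]
eef_rot: [3.141, 0.002, -0.006]
ft_force: [-0.9, 0.0, -4.9]
grip_width: 0.0202
grasp_force: 60.3
[ 0.4885 -0.0721  0.2475] [-3.141   0.0021 -0.0048] 356.95147808247873 [[-0.0058 -1.      0.0008 -0.0706]
 [-0.9539  0.0057  0.3001  0.4275]
 [-0.3001  0.001  -0.9539  0.5235]
 [ 0.      0.      0.      1.    ]]
nut_centre {'location': [0.5806, -0.1715, 0.1618], 'p': 0.58}
large_spanner {'location': [0.495, -0.0728, 0.2282], 'p': 0.95}
[[507.0795  63.7855]]
```

View pics/n1.png

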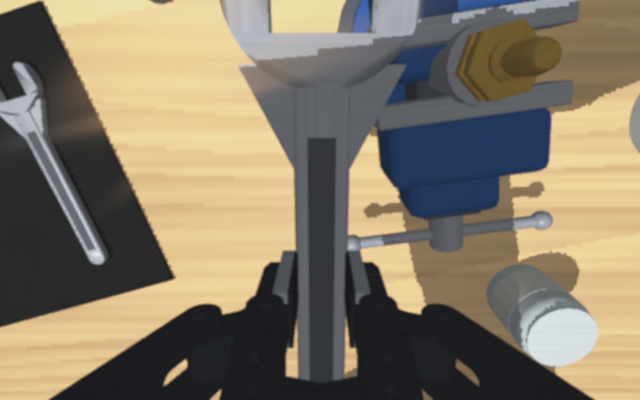

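The wrist view shows the notched nut at about (495,62), the spanner head with its throat edge at (318,33), and the tape-free T-bar at (450,235). I'll fit the hexagon silhouette next.

```bash
cat > f.py <<'E'
from h import *
import sys
from scipy.optimize import minimize
np.set_printoptions(precision=4,suppress=True)
c=dict(np.load(sys.argv[1]+".npz")); 
hsv=cv2.cvtColor(c["img"],cv2.COLOR_RGB2HSV)
uu,vv=np.meshgrid(np.arange(640),np.arange(400)); 
W=unproj(c,np.c_[uu.ravel(),vv.ravel()]).reshape(400,640,3)
nx,ny=[float(a) for a in sys.argv[2:4]]
near=np.hypot(W[...,0]-nx,W[...,1]-ny)<.035
m=(near&(W[...,2]>.1515)&(W[...,2]<.215)&(hsv[...,0]>8)&(hsv[...,0]<32)&(hsv[...,1]>110)).astype(np.uint8)
m=cv2.morphologyEx(m,cv2.MORPH_OPEN,np.ones((3,3)))
top=(m>0)&(W[...,2]>.170)&(W[...,2]<.176)
print(m.sum(),top.sum(),W[top].mean(0))
S=8
def render(p):
    x,y,th=p; a=th+np.arange(6)*np.pi/3; r=.036/np.sqrt(3)
    im=np.zeros((400,640),np.uint8)
    def hull(P): cv2.fillConvexPoly(im,cv2.convexHull((proj(c,P)*2**S).astype(np.int32)),255,cv2.LINE_AA,S)
    hull(np.array([[x+r*np.cos(t),y+r*np.sin(t),z] for t in a for z in(.152,.173)]))
    b=np.linspace(0,2*np.pi,24)
    hull(np.array([[x+.0085*np.cos(t),y+.0085*np.sin(t),z] for t in b for z in(.173,.206)]))
    return im/255.
def cost(p): return np.abs(render(p)-m).sum()
res=[]
for t0 in np.radians(np.arange(0,60,7.5)):
    r=minimize(cost,[nx,ny,t0],method="Nelder-Mead",options=dict(initial_simplex=np.array([[nx,ny,t0],[nx+.003,ny,t0],[nx,ny+.003,t0],[nx,ny,t0+.12]]),xatol=1e-5,fatol=.1))
    res.append((r.fun,*r.x[:2],np.degrees(r.x[2])%60))
res.sort(); print(np.array(res)[:4])
b=np.array(res[0]); o=c["img"].copy(); e=cv2.Canny((render([b[1],b[2],np.radians(b[3])])*255).astype(np.uint8),50,150); o[e>0]=[255,0,0]
u,v=proj(c,[b[1],b[2],.17])[0].astype(int); k=o[max(0,v-60):v+60,u-80:u+80]; k2=np.repeat((m[max(0,v-60):v+60,u-80:u+80]*255)[...,None],3,2)
save(c,sys.argv[1]+"f",cv2.resize(np.hstack([k,k2]),None,fx=2.5,fy=2.5,interpolation=cv2.INTER_NEAREST))
E
python3 f.py n1 .578 -.171
python3 -c "
from h import *
c=dict(np.load('n1.npz'))
for v in (26,30,33,36,40,60): print(v,unproj(c,[[318,v]]), unproj(c,[[318,v]],.2354))
# handle centre line vs tool
hs=[]
for v in (120,200,300): 
    r=c['range_z'][v]; k=[u for u in range(270,380) if abs(unproj(c,[[u,v]])[0,2]-.2355)<.006]; print(v,k[0],k[-1],unproj(c,[[(k[0]+k[-1])/2,v]],.2354))
"
```

```text
5632 2613 [ 0.5775 -0.1647  0.1733]
[[890.3451   0.5772  -0.1694  47.8751]
 [890.4588   0.5772  -0.1694  48.0477]
 [891.0392   0.5773  -0.1691  48.2185]
 [891.4706   0.5774  -0.1691  48.3781]]
26 [[ 0.62053588 -0.0713261   0.00086651]] [[ 0.58501801 -0.07274038  0.2354    ]]
30 [[ 0.61715407 -0.07129636  0.00068528]] [[ 0.58376864 -0.07272988  0.2354    ]]
33 [[ 0.5830929  -0.07270982  0.23342957]] [[ 0.58282631 -0.07272197  0.2354    ]]
36 [[ 0.5819758  -0.07270934  0.23464886]] [[ 0.58187941 -0.07271401  0.2354    ]]
40 [[ 0.58061926 -0.07270284  0.23531983]] [[ 0.58060972 -0.07270335  0.2354    ]]
60 [[ 0.57419307 -0.07264367  0.23460101]] [[ 0.57413611 -0.07264902  0.2354    ]]
120 270 376 [[ 0.55337512 -0.07433493  0.2354    ]]
200 295 348 [[ 0.52221921 -0.07360998  0.2354    ]]
300 298 345 [[ 0.47651896 -0.07336461  0.2354    ]]
```

View pics/n1f.png

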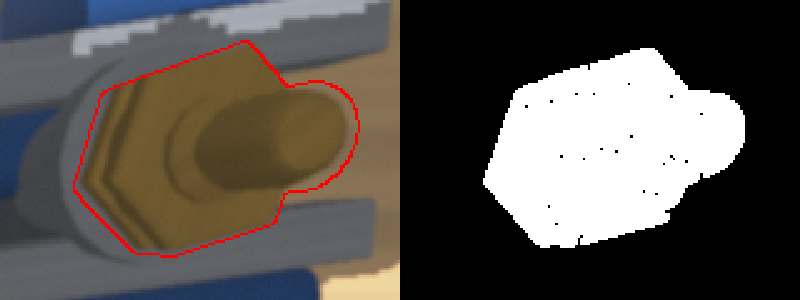

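The silhouette fit is very good: nut at (0.577, -0.169), corners at 48° and -12° (mod 60°). I'll approach along -12°.

```bash
cat > t.py <<'E'
from h import *
import sys
# usage: t.py back_mm psi_deg z
b,ps,z=float(sys.argv[1])/1000,np.radians(float(sys.argv[2])),float(sys.argv[3])
N=np.array([.5772,-.1694]); ox,oy=.116,.001
d=np.array([np.cos(ps),np.sin(ps)]); ty=np.array([np.sin(ps),-np.cos(ps)])
T=N-(ox+b)*d-oy*ty; print(T); go([*T,z],ps)
E
python3 t.py 55 -12 .18
```

```text
[ 0.41014467 -0.13286895]
t 5.4 slide cm [-7.86  6.26  6.81] twist 11.93
```

```bash
python3 -m crank '{"grip":[-1,-1,-1,-1,-1],"slide":[[-3,2,0],[-6,4,0.5],[-7.9,6.2,2.5],[-7.9,6.2,5],[-7.9,6.2,6.5]],"twist":[3,6,9,11.9,11.9]}'; python3 -m crank '{"grip":[-1,-1,-1],"slide":[[0,0,0.3],[0,0,0.3],[0,0,0.3]],"twist":[0,0,0]}'; python3 t.py 55 -12 .18; python3 n.py n2; python3 f.py n2 .5772 -.1694; python3 -c "
from h import *
c=dict(np.load('n2.npz'))
for p in ([.5772,-.1694,.162],): print(proj(c,p))"
```

```text
time_s: 5.82
ee_pos: [0.4081, -0.1325, 0.1819]
eef_rot: [-3.141, 0.001, -0.213]
ft_force: [0.8, -0.1, -4.8]
grip_width: 0.02
grasp_force: 60.3
time_s: 6.07
ee_pos: [0.4109, -0.1326, 0.1816]
eef_rot: [3.141, -0.002, -0.208]
ft_force: [1.2, -0.3, -3.7]
grip_width: 0.0198
grasp_force: 60.3
[ 0.41014467 -0.13286895]
t 6.07 slide cm [-0.07  0.05  0.16] twist 0.1
[ 0.4112 -0.1326  0.1819] [-3.1416 -0.0024 -0.2079] 356.95147808247873 [[-0.2065 -0.9785  0.0009 -0.0448]
 [-0.9345  0.1975  0.2962  0.3917]
 [-0.29    0.0603 -0.9551  0.4415]
 [ 0.      0.      0.      1.    ]]
large_spanner {'location': [0.4176, -0.1324, 0.1609], 'p': 0.63}
[[ 331.3178 -272.7262]]
0 0 [nan nan nan]
[[ 0.      0.5772 -0.1694  0.    ]
 [ 0.      0.5772 -0.1694  7.5   ]
 [ 0.      0.5772 -0.1694 15.    ]
 [ 0.      0.5772 -0.1694 22.5   ]]
[[ 327.52657692 -241.63374303]]f.py:14: RuntimeWarning: Mean of empty slice.
  print(m.sum(),top.sum(),W[top].mean(0))
  ret = um.true_divide(
```

View pics/n2.png

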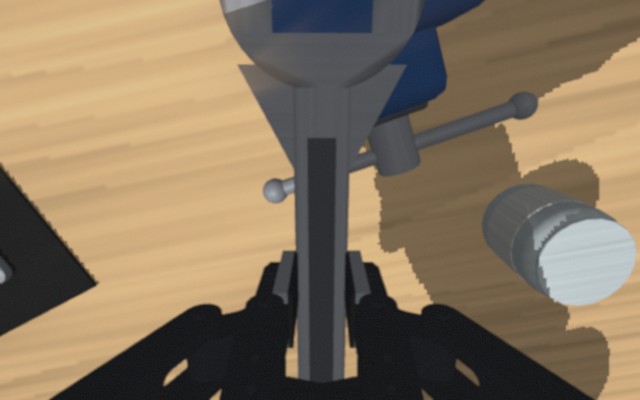

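The jaw throat is at (320,32) and the spanner is straight in the grip; the nut is above the frame. I'll slide in by feel.

```bash
python3 -m crank '{"grip":[-1,-1,-1,-1,-1],"slide":[[1,0.05,0.15],[2,0.05,0.15],[2.7,0.05,0.15],[3.0,0.05,0.15],[3.0,0.05,0.15]],"twist":[0,0,0,0,0]}'; python3 -m crank '{"grip":[-1,-1,-1,-1,-1],"slide":[[0.2,0,0],[0.4,0,0],[0.6,0,0],[0.8,0,0],[0.8,0,0]],"twist":[0,0,0,0,0]}'; python3 t.py 0 -12 .18;python3 -c "
from rig import bot
print(bot.sense()['ft_force'],bot.sense()['wrist_torque'])"
```

```text
time_s: 6.68
ee_pos: [0.4401, -0.1399, 0.1789]
eef_rot: [3.141, 0.0, -0.21]
ft_force: [-0.3, 0.1, -4.7]
grip_width: 0.0199
grasp_force: 60.3
time_s: 7.1
ee_pos: [0.4473, -0.1414, 0.1792]
eef_rot: [3.142, -0.0, -0.21]
ft_force: [0.3, 0.4, -3.6]
grip_width: 0.0197
grasp_force: 60.3
[ 0.46394279 -0.1443041 ]
t 7.1 slide cm [ 1.68 -0.07 -0.08] twist -0.01
[ 0.33965633  0.3919287  -3.62768727] [-0.0364394   0.07442384  0.0267977 ]
```

```bash
python3 -m crank '{"grip":[-1,-1,-1,-1],"slide":[[0.15,-0.03,-0.05],[0.3,-0.05,-0.05],[0.45,-0.05,-0.05],[0.45,-0.05,-0.05]],"twist":[0,0,0,0]}'; python3 -m crank '{"grip":[-1,-1,-1,-1],"slide":[[0.15,0,0],[0.3,0,0],[0.45,0,0],[0.45,0,0]],"twist":[0,0,0,0]}'; python3 t.py 0 -12 .18;python3 -c "
from rig import bot
print(bot.sense()['ft_force'],bot.sense()['wrist_torque'])"
```

```text
time_s: 7.43
ee_pos: [0.4517, -0.142, 0.1796]
eef_rot: [3.141, 0.0, -0.21]
ft_force: [-0.1, -0.4, -4.8]
grip_width: 0.0197
grasp_force: 60.3
time_s: 7.77
ee_pos: [0.4562, -0.1429, 0.1796]
eef_rot: [3.141, 0.0, -0.21]
ft_force: [-0.5, -0.9, -4.4]
grip_width: 0.0196
grasp_force: 60.4
[ 0.46394279 -0.1443041 ]
t 7.77 slide cm [ 0.79 -0.03 -0.04] twist -0.01
[-0.45810548 -0.8775561  -4.43282322] [-0.44075395  0.13401794 -0.15682182]
```

```bash
python3 -m crank '{"grip":[-1,-1,-1,-1],"slide":[[0.1,0,0],[0.2,0,0],[0.3,0,0],[0.3,0,0]],"twist":[0,0,0,0]}'; python3 -m crank '{"grip":[-1,-1,-1,-1],"slide":[[0.1,0,0],[0.2,0,0],[0.3,0,0],[0.3,0,0]],"twist":[0,0,0,0]}'; python3 t.py 0 -12 .18;python3 -c "
from rig import bot
print(bot.sense()['ft_force'],bot.sense()['wrist_torque'])"
```

```text
time_s: 8.1
ee_pos: [0.459, -0.1435, 0.1796]
eef_rot: [3.141, 0.0, -0.21]
ft_force: [0.5, -2.0, -4.1]
grip_width: 0.0199
grasp_force: 60.4
time_s: 8.43
ee_pos: [0.462, -0.1441, 0.1796]
eef_rot: [3.141, 0.0, -0.21]
ft_force: [-0.4, -0.9, -4.5]
grip_width: 0.0198
grasp_force: 60.4
[ 0.46394279 -0.1443041 ]
t 8.43 slide cm [ 0.2  -0.02 -0.04] twist -0.01
[-0.39068191 -0.89775976 -4.47412395] [-0.60936353  0.40988668 -0.29287045]
```

```bash
for i in 1 2 3; do python3 -m crank '{"grip":[-1,-1,-1],"slide":[[0.05,0,0],[0.1,0,0],[0.1,0,0]],"twist":[0,0,0]}'|egrep 'ee_pos|ft'; python3 -c "
from rig import bot
print(bot.sense()['ft_force'],bot.sense()['wrist_torque'])"; done
```

```text
ee_pos: [0.4629, -0.1443, 0.1796]
ft_force: [-1.3, -1.7, -4.1]
[-1.25086719 -1.72579197 -4.07569446] [-0.61625658  0.53330734 -0.31136039]
ee_pos: [0.4638, -0.1445, 0.1796]
ft_force: [-0.9, -1.7, -5.2]
[-0.9032094  -1.70984215 -5.16835068] [-0.60664504  0.53021514 -0.29417896]
ee_pos: [0.4648, -0.1447, 0.1796]
ft_force: [-1.2, -1.9, -4.9]
[-1.19908684 -1.88547586 -4.87177799] [-0.60553576  0.59716983 -0.25773639]
```

```bash
for i in 1 2; do python3 -m crank '{"grip":[-1,-1,-1],"slide":[[0.05,0,0],[0.08,0,0],[0.08,0,0]],"twist":[0,0,0]}'|egrep 'ee_pos|ft'; done; python3 - <<'E'
from h import *
print(bot.sense()['ft_force'],bot.sense()['wrist_torque'])
for cam in ("scene","side"):
    c=bot.capture(cam)
    for n in ("nut_centre","large_spanner_jaw","large_spanner"): print(cam,n,[(r["location"],r["p"]) for r in bot.mark_of(n,c)[:2]])
    u,v=proj(c,[.577,-.169,.165])[0].astype(int); k=cv2.resize(c["img"][v-45:v+45,u-65:u+65],None,fx=6,fy=6,interpolation=cv2.INTER_CUBIC); save(c,"on_"+cam,k)
E
```

```text
ee_pos: [0.4652, -0.1448, 0.1794]
ft_force: [-2.6, -0.8, -4.6]
ee_pos: [0.4655, -0.1448, 0.1792]
ft_force: [-5.1, -0.6, -3.9]
[-5.12025192 -0.61123745 -3.87005948] [-0.20541653  1.93020352 -0.24946396]
scene nut_centre [([0.5764, -0.1719, 0.1653], 0.9), ([0.4747, -0.1437, 0.1542], 0.39)]
scene large_spanner_jaw [([0.5805, -0.1693, 0.1572], 0.85)]
scene large_spanner [([0.4767, -0.1449, 0.1531], 0.59)]
side nut_centre [([0.5769, -0.169, 0.1609], 0.85)]
side large_spanner_jaw [([0.5786, -0.1698, 0.162], 0.66)]
side large_spanner [([0.4701, -0.1453, 0.1556], 0.93), ([0.4667, 0.2551, 0.0004], 0.22)]
```

View pics/on_side.png

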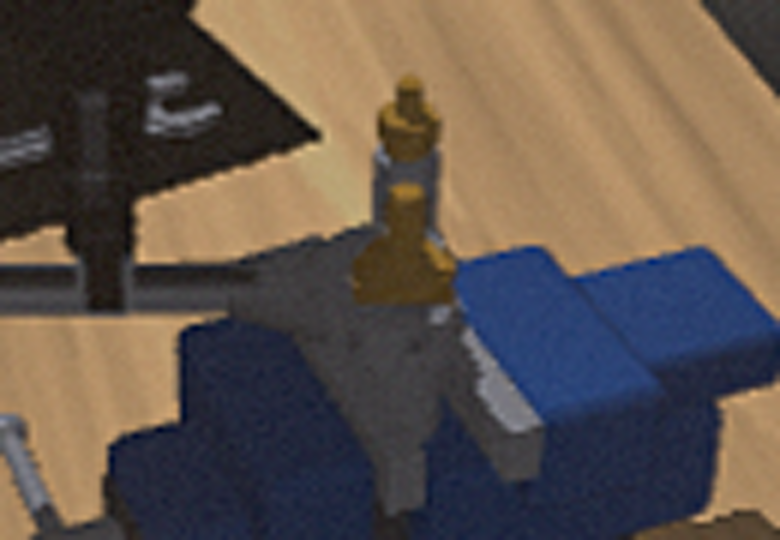

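The side view shows the nut seated in the jaw at about (405,290). Axial resistance started at the throat, so the spanner is fully on. I'll back off slightly, then take up the load clockwise.

```bash
python3 -m crank '{"grip":[-1,-1,-1,-1],"slide":[[-0.1,0,0],[-0.1,0,0],[-0.1,0,0],[-0.1,0,0]],"twist":[0,0,0,0]}'|egrep 'ee_pos|ft'; python3 -m crank '{"grip":[-1,-1,-1,-1,-1],"slide":[[0,-0.2,0],[0.01,-0.4,0],[0.02,-0.6,0],[0.03,-0.8,0],[0.03,-0.8,0]],"twist":[1,2,3,4,4]}';python3 -m crank '{"grip":[-1,-1,-1,-1,-1],"slide":[[0,-0.2,0],[0.01,-0.4,0],[0.02,-0.6,0],[0.03,-0.8,0],[0.03,-0.8,0]],"twist":[1,2,3,4,4]}'; python3 -c "
from rig import bot
print(bot.sense()['ft_force'],bot.sense()['wrist_torque'])"
```

```text
ee_pos: [0.4654, -0.1448, 0.1796]
ft_force: [-2.7, -1.8, -4.7]
time_s: 10.83
ee_pos: [0.4675, -0.1367, 0.1797]
eef_rot: [3.142, -0.0, -0.281]
ft_force: [-2.5, -2.1, -4.6]
grip_width: 0.0195
grasp_force: 60.4
time_s: 11.25
ee_pos: [0.47, -0.1293, 0.1797]
eef_rot: [3.141, -0.0, -0.35]
ft_force: [-1.3, -3.8, -4.8]
grip_width: 0.0196
grasp_force: 60.4
[-1.30064566 -3.83893131 -4.81068904] [-1.17753827  0.87186286 -0.35312242]
```

```bash
for i in 1; do python3 -m crank '{"grip":[-1,-1,-1,-1,-1],"slide":[[0.01,-0.4,0],[0.03,-0.8,0],[0.06,-1.2,0],[0.11,-1.6,0],[0.17,-2.0,0]],"twist":[2,4,6,8,10]}'|egrep 'ee_pos|rot|ft';  python3 -c "
from rig import bot
print(bot.sense()['ft_force'],bot.sense()['wrist_torque'])"; done; python3 -m crank '{"grip":[-1,-1,-1,-1,-1],"slide":[[0.01,-0.4,0],[0.03,-0.8,0],[0.06,-1.2,0],[0.11,-1.6,0],[0.17,-2.0,0]],"twist":[2,4,6,8,10]}'|egrep 'ee_pos|rot|ft'; python3 t.py 0 -40 .18; python3 -c "
from rig import bot
print(bot.sense()['ft_force'],bot.sense()['wrist_torque'])"
```

```text
ee_pos: [0.4782, -0.1125, 0.18]
eef_rot: [3.139, -0.001, -0.525]
ft_force: [-1.4, -7.8, -4.8]
[-1.43106235 -7.84757608 -4.76453745] [-2.89691347  0.9062824   0.0845775 ]
ee_pos: [0.4896, -0.0961, 0.1799]
eef_rot: [3.139, -0.001, -0.699]
ft_force: [-2.7, -8.5, -5.1]
[ 0.48898163 -0.09407059]
t 12.08 slide cm [-0.17 -0.12 -0.01] twist -0.06
[-2.66110333 -8.46182894 -5.0808356 ] [-2.93453566  1.00466043  0.20063886]
```

The force holds at about 9 N (about 1.1 N m), so the nut is giving. Continuing.

```bash
python3 -m crank '{"grip":[-1,-1,-1,-1,-1],"slide":[[0.0,-0.4,0],[0.0,-0.8,0],[0.03,-1.2,0],[0.07,-1.6,0],[0.12,-2.0,0]],"twist":[2,4,6,8,10]}'|egrep 'ee_pos|rot|ft'; python3 -m crank '{"grip":[-1,-1,-1,-1,-1],"slide":[[0.01,-0.4,0],[0.03,-0.8,0],[0.06,-1.2,0],[0.11,-1.6,0],[0.17,-2.0,0]],"twist":[2,4,6,8,10]}'|egrep 'ee_pos|rot|ft'; python3 t.py 0 -60 .18; python3 -c "
from rig import bot
print(bot.sense()['ft_force'],bot.sense()['wrist_torque'])"
```

```text
ee_pos: [0.5036, -0.0818, 0.18]
eef_rot: [3.139, -0.003, -0.874]
ft_force: [-1.1, -9.8, -5.6]
ee_pos: [0.5198, -0.0704, 0.1798]
eef_rot: [3.139, -0.003, -1.048]
ft_force: [-2.8, -9.7, -5.3]
[ 0.52006603 -0.06844105]
t 12.92 slide cm [-0.16 -0.12 -0.02] twist -0.05
[-2.84919954 -9.67433052 -5.34161098] [-3.37838775  0.88285087  0.35521216]
```

```bash
python3 -m crank '{"grip":[-1,-1,-1,-1,-1],"slide":[[0.05,-0.4,0],[0.1,-0.8,0],[0.13,-1.2,0],[0.18,-1.6,0],[0.22,-2.0,0]],"twist":[2,4,6,8,10]}'|egrep 'ee_pos|rot|ft'; python3 -m crank '{"grip":[-1,-1,-1,-1,-1],"slide":[[0.01,-0.4,0],[0.03,-0.8,0],[0.06,-1.2,0],[0.09,-1.4,0],[0.09,-1.4,0]],"twist":[2,4,6,7,7]}'|egrep 'ee_pos|rot|ft'; python3 t.py 0 -77 .18; python3 - <<'E'
from h import *
print(bot.sense()['ft_force'],bot.sense()['wrist_torque'])
for cam in ("scene","side"):
    c=bot.capture(cam)
    for n in ("nut_centre","large_spanner_jaw"): print(cam,n,[(r["location"],r["p"]) for r in bot.mark_of(n,c)[:1]])
E
```

```text
ee_pos: [0.5378, -0.0619, 0.1795]
eef_rot: [3.139, -0.002, -1.223]
ft_force: [-3.4, -8.7, -4.9]
ee_pos: [0.5513, -0.0578, 0.1792]
eef_rot: [3.139, -0.002, -1.344]
ft_force: [-3.3, -6.8, -4.6]
[ 0.55208005 -0.05614812]
t 13.75 slide cm [-0.14 -0.12 -0.08] twist -0.01
[-3.28284124 -6.77706052 -4.55675248] [-2.33349227  1.44563019  0.38794636]
scene nut_centre [([0.5755, -0.1697, 0.1652], 0.78)]
scene large_spanner_jaw [([0.5779, -0.1688, 0.1562], 0.94)]
side nut_centre [([0.5763, -0.1672, 0.1594], 0.74)]
side large_spanner_jaw [([0.5767, -0.1724, 0.163], 0.79)]
```

The nut should have turned about 60°. I'll relax slightly, then slide off along the handle axis.

```bash
python3 -m crank '{"grip":[-1,-1,-1],"slide":[[0.0,0.25,0],[0.0,0.55,0],[0,0.55,0]],"twist":[-1.2,-2.5,-2.5]}'|egrep 'ee_pos|rot|ft'; python3 -m crank '{"grip":[-1,-1,-1,-1],"slide":[[-0.15,0,0],[-0.3,0,0],[-0.5,0,0],[-0.5,0,0]],"twist":[0,0,0,0]}'|egrep 'ee_pos|rot|ft'; python3 -c "
from rig import bot
print(bot.sense()['ft_force'],bot.sense()['wrist_torque'])"
```

```text
ee_pos: [0.5469, -0.0585, 0.18]
eef_rot: [-3.14, -0.001, -1.299]
ft_force: [-0.4, -4.7, -5.2]
ee_pos: [0.5464, -0.0565, 0.1807]
eef_rot: [-3.141, -0.007, -1.3]
ft_force: [3.4, -16.0, -6.3]
[  3.42141846 -15.99628485  -6.25207644] [-5.41242548 -0.85154726  0.08622221]
```

```bash
python3 -m crank '{"grip":[-1,-1,-1],"slide":[[0.3,0.2,0],[0.3,0.4,0],[0.3,0.4,0]],"twist":[-1,-2,-2]}'|egrep 'ee_pos|rot|ft'; python3 -c "
from rig import bot
print(bot.sense()['ft_force'],bot.sense()['wrist_torque'])"; python3 -m crank '{"grip":[-1,-1,-1,-1],"slide":[[-0.15,0,0],[-0.3,0,0],[-0.4,0,0],[-0.4,0,0]],"twist":[0,0,0,0]}'|egrep 'ee_pos|rot|ft'; python3 -c "
from rig import bot
print(bot.sense()['ft_force'],bot.sense()['wrist_torque'])"
```

```text
ee_pos: [0.5425, -0.0572, 0.18]
eef_rot: [-3.14, -0.001, -1.264]
ft_force: [0.6, -3.6, -5.1]
[ 0.64951435 -3.57337994 -5.08446107] [-1.56027801 -0.20893245  0.04697125]
ee_pos: [0.5409, -0.052, 0.1796]
eef_rot: [-3.141, 0.001, -1.265]
ft_force: [-0.7, 0.2, -4.4]
[-0.68381673  0.16443678 -4.42536696] [ 0.04412854  0.11893774 -0.01717052]
```

The spanner slides freely now.

```bash
python3 -m crank '{"grip":[-1,-1,-1,-1,-1],"slide":[[-0.4,0,0],[-0.8,0,0],[-1.3,0,0],[-2,0,0],[-3,0,0]],"twist":[0,0,0,0,0]}'|egrep 'ee_pos|rot|ft'; python3 -m crank '{"grip":[-1,-1,-1,-1,-1],"slide":[[-1.5,0,0],[-3,0,0],[-3,0,-2.5],[-3,-2,-6],[-3,-4,-7]],"twist":[0,0,0,0,0]}'|egrep 'ee_pos|rot|ft'; python3 -c "
from h import *
go([.478,-.055,.255],-.15)"
```

```text
ee_pos: [0.5317, -0.0239, 0.1796]
eef_rot: [-3.141, 0.0, -1.266]
ft_force: [-0.1, 0.5, -5.4]
ee_pos: [0.5623, 0.0167, 0.2556]
eef_rot: [-3.134, -0.003, -1.264]
ft_force: [1.9, -0.2, -1.1]
t 16.05 slide cm [ 4.29 10.21  0.06] twist -63.83
```

```bash
python3 -m crank '{"grip":[-1,-1,-1,-1,-1],"slide":[[3,-2,0],[6,-4,0],[9,-5.8,0],[9,-5.8,0],[9,-5.8,0]],"twist":[0,0,0,0,0]}'|egrep 'ee_pos|rot|ft'; python3 n.py n3; python3 f.py n3 .5772 -.1694
```

```text
ee_pos: [0.6439, -0.0526, 0.2476]
eef_rot: [3.139, 0.001, -1.267]
ft_force: [-0.7, -0.2, -4.4]
[ 0.6433 -0.0519  0.2485] [ 3.1399  0.0008 -1.2661] 356.95147808247873 [[-0.9544 -0.2987  0.0032  0.5978]
 [-0.2842  0.9113  0.2979  0.1925]
 [-0.0919  0.2834 -0.9546  0.4512]
 [ 0.      0.      0.      1.    ]]
nut_centre {'location': [0.5853, -0.1683, 0.1607], 'p': 0.64}
large_spanner {'location': [0.6448, -0.0524, 0.2268], 'p': 0.72}
[[513.9996  56.4411]]
5788 2663 [ 0.5827 -0.1683  0.1732]
[[907.4471   0.5791  -0.1693  52.153 ]
 [907.4941   0.5792  -0.1693  52.2416]
 [907.5647   0.5791  -0.1693  52.3684]
 [908.3647   0.5791  -0.1692  52.0048]]
```

View pics/n3f.png

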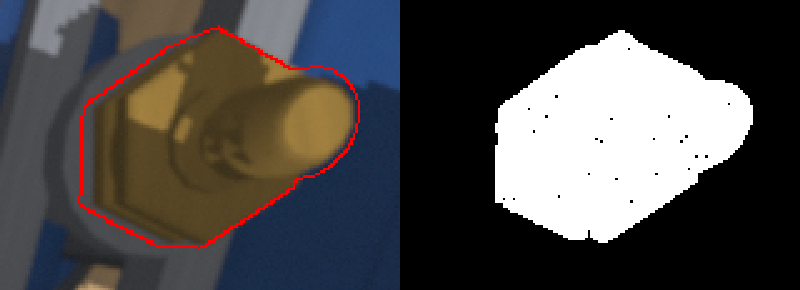

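The fit puts the corner at -67.8°, so the nut turned about 56° (0.97 rad), which is in range. Returning to the mat.

```bash
python3 -m crank '{"grip":[-1,-1,-1,-1,-1],"slide":[[-3,0.6,0],[-6,1.2,0],[-9,1.8,0],[-12,2.4,0],[-15,3,0]],"twist":[-7,-14,-21,-28,-35]}'|egrep 'ee_pos|rot|ft';python3 -c "
from h import *
go([.447,.305,.255],.356)"
```

```text
ee_pos: [0.568, 0.0835, 0.2506]
eef_rot: [-3.14, -0.001, -0.648]
ft_force: [0.6, 0.2, -5.0]
t 17.08 slide cm [-23.02 -10.37  -0.44] twist -57.5
```

```bash
python3 -m crank '{"grip":[-1,-1,-1,-1,-1],"slide":[[-3,-1.4,0],[-6,-2.7,0],[-9.5,-4.2,0],[-13,-5.7,0],[-16.5,-7.2,0]],"twist":[-7,-14,-21,-28,-35]}'|egrep 'ee_pos|rot|ft';python3 -c "
from h import *
go([.447,.305,.255],.356)"
```

```text
ee_pos: [0.4805, 0.2409, 0.2507]
eef_rot: [-3.14, -0.001, -0.037]
ft_force: [1.4, 1.0, -3.7]
t 17.5 slide cm [-3.58 -6.28 -0.43] twist -22.5
```

```bash
python3 -m crank '{"grip":[-1,-1,-1,-1,-1],"slide":[[-1.2,-2,0],[-2.4,-4,0],[-3.6,-6.3,0],[-3.6,-6.3,4],[-3.6,-6.3,8]],"twist":[-7,-14,-21,-22.5,-22.5]}'|egrep 'ee_pos|rot|ft'; python3 -m crank '{"grip":[-1,-1,-1,-1,-1],"slide":[[0,0,3.5],[0,0,7],[0,0,10],[0,0,11],[0,0,11]],"twist":[0,0,0,0,0]}'|egrep 'ee_pos|rot|ft'; python3 -c "
from h import *
go([.447,.305,.0271],.356)"
```

```text
ee_pos: [0.4492, 0.307, 0.1722]
eef_rot: [-3.137, -0.008, 0.355]
ft_force: [0.5, 0.4, -5.8]
ee_pos: [0.4475, 0.3027, 0.0579]
eef_rot: [3.139, 0.004, 0.35]
ft_force: [0.7, -0.4, -4.0]
t 18.33 slide cm [ 0.03 -0.23  3.08] twist -0.36
```

```bash
python3 -m crank '{"grip":[-1,-1,-1,-1,-1],"slide":[[0,0,1],[0,0,2],[0,0,2.6],[0,0,2.9],[0,0,2.9]],"twist":[0,0,0,0,0]}'|egrep 'ee_pos|rot|ft'; python3 -m crank '{"grip":[-1,-1,-1],"slide":[[0,0,0.1],[0,0,0.1],[0,0,0.1]],"twist":[0,0,0]}'|egrep 'ee_pos|rot|ft'
```

```text
ee_pos: [0.4492, 0.3037, 0.0304]
eef_rot: [3.141, 0.0, 0.349]
ft_force: [0.2, 0.1, -3.8]
ee_pos: [0.4497, 0.3041, 0.0301]
eef_rot: [-3.141, -0.001, 0.349]
ft_force: [-0.8, -0.2, -4.6]
```

```bash
python3 -m crank '{"grip":[-1,-1,-1,-1],"slide":[[0,0,0.1],[0,0,0.2],[0,0,0.25],[0,0,0.25]],"twist":[0,0,0,0]}'|egrep 'ee_pos|rot|ft'
```

```text
ee_pos: [0.4495, 0.304, 0.0272]
eef_rot: [-3.142, -0.0, 0.349]
ft_force: [0.4, 0.7, -5.0]
```

```bash
python3 -m crank '{"grip":[-1,-1,-1],"slide":[[0,0,0.07],[0,0,0.1],[0,0,0.1]],"twist":[0,0,0]}'|egrep 'ee_pos|rot|ft'; python3 -m crank '{"grip":[-0.3,0.2,0.6,1,1],"slide":[[0,0,0],[0,0,0],[0,0,0],[0,0,0],[0,0,0]],"twist":[0,0,0,0,0]}'|egrep 'ee_pos|grip|ft'; python3 -m crank '{"grip":[1,1,1,1,1],"slide":[[0,0,0],[0,0,-1],[0,0,-4],[0,0,-8],[0,0,-12]],"twist":[0,0,0,0,0]}'; python3 -m crank '{"grip":[1,1,1,1,1],"slide":[[-3,0,-3],[-6,0,-3],[-6,0,-3],[-6,0,-3],[-6,0,-3]],"twist":[0,0,0,0,0]}'; python3 - <<'E'
from h import *
c=bot.capture("wrist"); save(c,"end")
for r in bot.regions_of("large_spanner",c)[:1]:
    v,u=np.nonzero(r["region"]); P=unproj(c,np.c_[u,v]); P=P[P[:,2]>.009]; print(P.mean(0),np.percentile(P[:,2],[2,50,98]))
for cam in ("wrist","scene","side"):
    if cam!="wrist": c=bot.capture(cam)
    for n in ["large_spanner","small_spanner","mat","oxygen_arrestor","tape_roll","sealant_tin"]:
        for r in bot.mark_of(n,c)[:1]: print(cam,n,np.round(r["location"],4),round(r["p"],2))
E
```

```text
ee_pos: [0.4496, 0.304, 0.0271]
eef_rot: [-3.141, -0.001, 0.349]
ft_force: [-3.3, -2.1, 4.7]
ee_pos: [0.4495, 0.304, 0.0262]
ft_force: [-0.2, 0.4, 0.1]
grip_width: 0.0767
time_s: 20.42
ee_pos: [0.4489, 0.3031, 0.1478]
eef_rot: [3.14, 0.002, 0.349]
ft_force: [-0.3, 0.9, 1.1]
grip_width: 0.0852
grasp_force: 0.0
time_s: 20.83
ee_pos: [0.3931, 0.2835, 0.177]
eef_rot: [-3.141, -0.001, 0.349]
ft_force: [0.2, 0.6, -0.1]
grip_width: 0.0855
grasp_force: 0.0
[0.45212161 0.30501693 0.01611802] [0.0131844  0.01525865 0.01690029]
wrist large_spanner [0.4541 0.3062 0.0038] 0.92
wrist small_spanner [0.4792 0.2029 0.0049] 0.73
wrist mat [ 0.4631  0.2555 -0.0013] 0.65
scene large_spanner [0.458  0.3096 0.0051] 0.92
scene small_spanner [0.4805 0.2016 0.0074] 0.76
scene mat [ 0.4631  0.2507 -0.0042] 0.56
scene oxygen_arrestor [ 0.5758 -0.1682  0.0012] 0.73
scene tape_roll [ 5.405e-01 -4.330e-01 -2.000e-04] 0.8
scene sealant_tin [ 0.3416 -0.2977  0.003 ] 0.62
side large_spanner [0.4526 0.3123 0.0067] 0.77
side small_spanner [0.4776 0.2013 0.0043] 0.56
side mat [0.4664 0.2564 0.0038] 0.8
side oxygen_arrestor [ 0.6574  0.0706 -0.0018] 0.6
side tape_roll [ 0.5401 -0.4346 -0.0016] 0.87
side sealant_tin [ 0.3427 -0.3006  0.0008] 0.71
```

View pics/end.png

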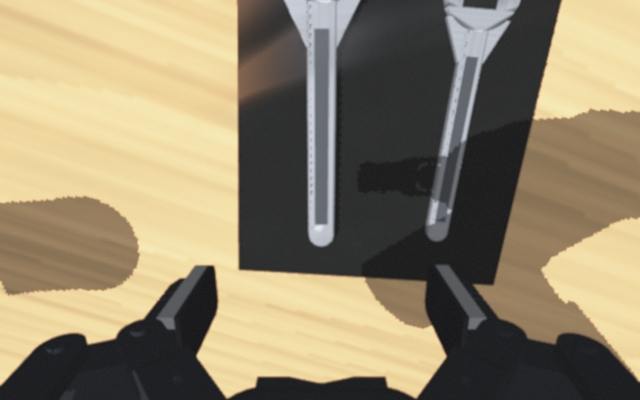

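The large spanner lies flat on the mat at (320,120) with the small one undisturbed at (455,130), and the gripper is clear of both. Handing in.

```bash
python3 -c "
from rig import bot
print(bot.close_job())"
```

```text
the job is handed in; nothing more can be done
None
```

I slackened the fuel-gas union nut about 56° (0.97 rad, measured from the wrist camera), laid the large spanner back flat on the mat and left the other loose things in place; the job is handed in, but no verdict came back.

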